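Light and hold open the photometer lid

TASK

Get the photometer's lid seal ready to be inspected: lay the inspection lamp on the sloped rest with its wide head at the upper end, between the ears, and let go of it while the lid is still shut. Then lift the photometer's sprung lid by its handle until the lid lines up with the pointer beside it, and finish while holding it still there with the gripper, as it shuts if let go. Do not move the pointer or the other things on the bench.

Things in the scene. Friction and masses are not known exactly. Their poses are not given: they have to be found in the camera images.
- lamp: Inspection lamp, T-shaped from above, loose on the bench: slim light grey bar (90 long, 24 wide, 26 high) with a wider metal head (22 long, 44 wide, 26 high) at one end; about 120 g. Origin: on the underside, on the bar's centre line, 40 from the head and 50 from the tail end; x along the bar towards the head, z up out of its top.
- lamp_head (a point): Centre of the lamp's head: 51 along x from the lamp's origin, 13 above the underside.
- seat: Sloped seat of the lamp rest: a narrow metal beam, 90 long, 18 wide. Origin: centre of its top face, 60 above the bench. x runs along the beam UP the slope (0.35 rad, 20 degrees), y across, z square to it. The lamp belongs on it with its origin at the seat's origin (within 18 along, 9 across), head at the upper end, its shoulders past the upper ears.
- stand: Lamp rest, fixed to the bench: 90 x 70 base plate, 14 mm square post, the sloped seat on top. Two pairs of ears on the seat keep the lamp on it, centred 27 up and 37 down the beam from the seat's origin, each 10 long, 36 apart at the beam's top face and 41 at their tips, 11 above it. Between the pairs (32 down to 22 up) its sides are free for fingers. Origin: centre of the base's underside.
- hinge (a point): Point on the lid's hinge axis, 94 above the bench, middle of the photometer (white fixed instrument, 220 deep, 180 wide, top 85 high, front roughly to the robot). Axes: x level from the instrument's front to its rear, y along the hinge axis, z up. The closed lid reaches 120 from here towards the front (-x).
- lid_handle (a point): Centre of the lid's T-handle: a black round crossbar, 14 thick, 44 long, along the hinge axis (y), on one 10 mm post in its middle. Lid shut, it is 105 in front of the hinge point and 41 above it, 32 above the lid's top (lid 120 x 110 x 18, grey). Axes turn with the lid: x from the lid's front edge to the hinge, z out of its top.
- lid (a joint): Opening angle of the lid, rad: 0 shut, grows as its front edge rises, up to 1.3. A spring shuts it whenever it is let go: holding it at the handle takes about 4 N at the start and 7 N at 0.7 rad, square to the lid.
- pointer (a joint): Angle, rad, at which the thin dark metal pointer (88 long, 9 high, 4 thick) beside the lid (on the -y side of the instrument, over a wire arc with ticks) is set: 0.42 to 0.72. It turns on the same axis and scale as the lid: the lid lines up with it when lid has the same value. It stays where it is set and is easily pushed.
- pointer_tip (a point): Tip of the pointer, a 10 mm ball 90 from the hinge axis and 75 to the -y side of the hinge point. Axes turn with the pointer; x from its tip to the axis.
- jar: Bystander: white plastic screw-top jar, 66 across, 70 high (mm), loose; origin at the centre of its underside. Leave it alone.
- bottle: Bystander: brown glass bottle, 60 across, 140 high (mm), loose; origin at the centre of its underside. Leave it alone.
- beaker: Bystander: glass beaker, 72 across, 90 high (mm), loose; origin at the centre of its underside. Leave it alone.
- dish: Bystander: shallow white dish, 90 across, 20 high (mm), loose; origin at the centre of its underside. Leave it alone.
- weight: Bystander: small brass balance weight, 32 across, 47 high (mm), loose; origin at the centre of its underside. Leave it alone.
- phmeter: Bystander: white flat pH meter with dark display, 130 x 160, 47 high (mm), loose; origin at the centre of its underside. Leave it alone.
- spatula: Bystander: small spatula lying flat, 180 long (mm), loose; origin near its middle, underside. Leave it alone.
Not all that is in view belongs to the job. Of the things shaped like the lamp, the grey one is meant.

How it is judged:
By the outcome, as a careful person would: the job done as asked, in the order asked, and still so for the second after the job is handed in, while the arm keeps its last pose, push and grip.
It also fails if it takes over 54 s, if anything falls off the work surface, if the arm or the gripper's body presses on something with over 40 N, if the wrist force passes 120 N, or if a joint passes its speed limit or range.

ROBOT

A 6-joint arm with a two-finger parallel gripper is mounted at the origin on the work surface. World frame = base frame: x ahead of the robot, y to its left, z up, the work surface at z = 0. Lengths are in mm, angles in rad, forces in N, time in s.
With the tool pointing down it reaches from about 275 to 825 mm from the base axis. Payload 5.2 kg.
Tool frame: the origin (TCP) lies midway between the tips of the shut fingers; the grasp point (between the pads) lies 19 mm behind it; z points along the fingers, y is the direction in which the jaws open and shut (so a half turn about z gives the same grasp; the last joint's range is limited). The gripper opens to 93 mm and grips with 3 to 60 N. Pads are 15 mm wide; open, the fingers measure 128 mm over their backs; the gripper's body (75 mm by 188 mm) begins 65 mm behind the grasp point.
Start: joints at [1.039, 0.259, 1.535, -0, 1.348, -0.203], TCP at [177.577, 520.549, 218.653] pointing down, gripper open.
Joint ranges: [-3.14, 3.14], [-0.91, 2.08], [0.19, 2.58], [-1.22, 4.36], [0.22, 2.71], [-3.12, 3.12]. Speed limits (rad/s): [2.57, 2.57, 3.14, 3.14, 3.14, 3.14].

INTERFACE

Orientations are given as a unit quaternion [w, x, y, z].
In Python, from bench import robot gives the robot as it stands. The module is installed in compiled form; this text tells all that it offers. Calls block until the motion is done:
- robot.reach(position, orientation): joint-space move of the TCP to a pose.
- robot.move_straight(position, rotation=None, vel=150): straight line of the TCP; rotation=None keeps the orientation; vel is the mean speed in mm/s.
- robot.set_joints(angles): joint-space move.
- robot.set_gripper(opening, newtons=None): finger opening in mm; newtons is the grip in N (None keeps the last); returns when the fingers have stopped.
- robot.pause(seconds).
- robot.ik(position, orientation): joint angles nearest the present ones, or None.
- robot.get_obs(): the state.
- robot.snapshot(name): name is "side" or "top"; returns a dict with "color" (400x640x3 uint8, red, green, blue), "range_z" (400x640 float32, mm along the optical axis (not along the pixel's ray), 0 where there is no reading), "K" (3x3 intrinsics, pixels), "rvec" (rotation vector, rad) and "tvec" (3), from world to camera coordinates, as OpenCV has them. Camera axes: x right, y down, z forward; pixel columns grow to the right and rows downward; lengths in mm; the calibration is good to about 2 mm. A picture is of the moment at which its call begins.
A pose or a line that the arm cannot do raises robot.MotionError and nothing moves.
- robot.finish_job(): hands the job in, once; it reports no verdict.
The state is a dict: "clock": time; "joints": joint angles; "joint_vel": joint speeds; "effort": joint torques, N m; "ee_pos": TCP position; "ee_rot": TCP orientation; "wrist_force": force on the tool from outside, world axes, zero at the start; "ft_torque": the same for the moment, N m; "finger_gap": finger opening in mm.
Only numpy, scipy, OpenCV 4.12 (cv2) and the standard library are available. Lean on these libraries where they do the work, as an engineer would, in place of code of your own. Each camera call takes 0.05 s, during which the arm holds its last target.

## Working session

There is one attempt and no reset: what is moved stays moved. The work goes in short steps, each a Python script; the robot and the scene stay as the last script left them, time stands still between calls to the robot, and variables do not carry over. Pictures are saved under pics/ and viewed, and the job is handed in when it is done.

```bash
mkdir -p pics
cat > h.py <<'E'
import numpy as np, cv2
from scipy.spatial.transform import Rotation as R
from bench import robot
def snap(n,f=None):
    s=robot.snapshot(n)
    if f: cv2.imwrite('pics/'+f,s['color'][:,:,::-1])
    return s
def cam(s):
    M=cv2.Rodrigues(np.array(s['rvec'],float))[0]; t=np.array(s['tvec'],float).ravel(); return np.array(s['K']),M,t
def cloud(s):
    K,M,t=cam(s); z=s['range_z'].astype(float); v,u=np.indices(z.shape)
    P=np.stack([(u-K[0,2])*z/K[0,0],(v-K[1,2])*z/K[1,1],z],-1)
    W=(P-t)@M; W[z==0]=np.nan; return W
def ray(s,u,v,h):
    K,M,t=cam(s); d=M.T@np.array([(u-K[0,2])/K[0,0],(v-K[1,2])/K[1,1],1]); c=-M.T@t
    return c+d*(h-c[2])/d[2]
def proj(s,P):
    K,M,t=cam(s); p=(M@np.array(P,float)+t); p=K@p; return p[:2]/p[2]
def quat(Rm):
    q=R.from_matrix(Rm).as_quat(); return [q[3],q[0],q[1],q[2]]
E
python3 - <<'E'
from h import *
for n in('side','top'):
    s=snap(n,n+'0.png'); np.savez('pics/'+n+'0.npz',**s); K,M,t=cam(s); print(n,K.tolist(),(-M.T@t).round(),M.round(2).tolist())
print(robot.get_obs())
E
```

```text
side [[489.61636493419604, 0.0, 322.89131432841066], [0.0, 489.61636493419604, 196.86315373350635], [0.0, 0.0, 1.0]] [-189. -954. 1060.] [[0.79, -0.61, -0.01], [-0.38, -0.48, -0.79], [0.48, 0.62, -0.62]]
top [[459.6030676469929, 0.0, 320.8020149664943], [0.0, 459.6030676469929, 209.1775348040791], [0.0, 0.0, 1.0]] [ 333.   29. 1602.] [[0.02, -1.0, 0.01], [-0.99, -0.02, -0.14], [0.14, -0.01, -0.99]]
{'clock': 0.1, 'joints': array([ 1.03919052e+00,  2.59274616e-01,  1.53595411e+00,  1.47799133e-05,
        1.34801481e+00, -2.02780017e-01]), 'joint_vel': array([-0.00050153, -0.00322386, -0.00166056, -0.0006198 ,  0.0014464 ,
        0.00086329]), 'effort': array([ 3.01379710e-03, -4.38202250e+01, -2.84642905e+01,  7.20764254e-02,
        3.61446594e-02, -1.90820867e-05]), 'ee_pos': array([177.32230152, 520.11563365, 217.90627029]), 'ee_rot': array([-3.03055956e-04,  1.63674734e-01,  9.86514014e-01, -7.67828085e-04]), 'wrist_force': array([-1.11774096, -0.17957282,  0.18106766]), 'ft_torque': array([-0.00355194, -0.06267598,  0.03139081]), 'finger_gap': 92.91564438490755}
```

View pics/side0.png

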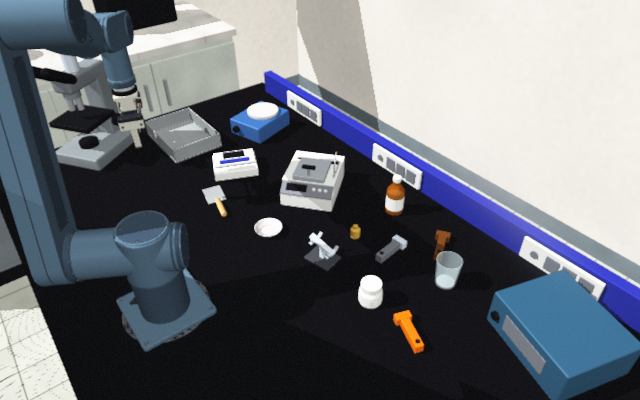

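View pics/top0.png

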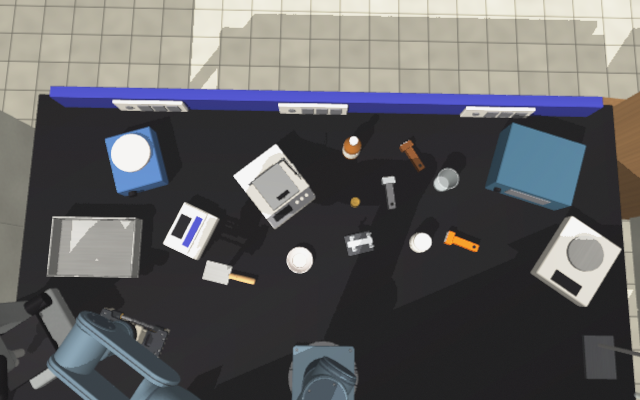

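Things that could be taken for the lamp (top view): grey T (389,191), brown T (411,155), orange T (461,241). The description says grey, so (389,191) is the one. Next I'll check it in a close crop.

Run:
```python
import cv2,numpy as np
t=cv2.imread('pics/top0.png'); s=cv2.imread('pics/side0.png')
a=cv2.resize(t[165:265,335:435],None,fx=4,fy=4,interpolation=cv2.INTER_CUBIC)
b=cv2.resize(s[215:275,300:420],None,fx=3.33,fy=3.33,interpolation=cv2.INTER_CUBIC)
c=np.zeros((400,800,3),np.uint8); c[:,:400]=a; c[:b.shape[0],400:400+b.shape[1]]=b[:400,:400]; cv2.imwrite('pics/crop1.png',c)
a=cv2.resize(t[135:235,225:325],None,fx=4,fy=4,interpolation=cv2.INTER_CUBIC)
b=cv2.resize(s[140:220,270:350],None,fx=5,fy=5,interpolation=cv2.INTER_CUBIC)
cv2.imwrite('pics/crop2.png',np.hstack([a,b]))
```

```text
(no output)
```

View pics/crop1.png

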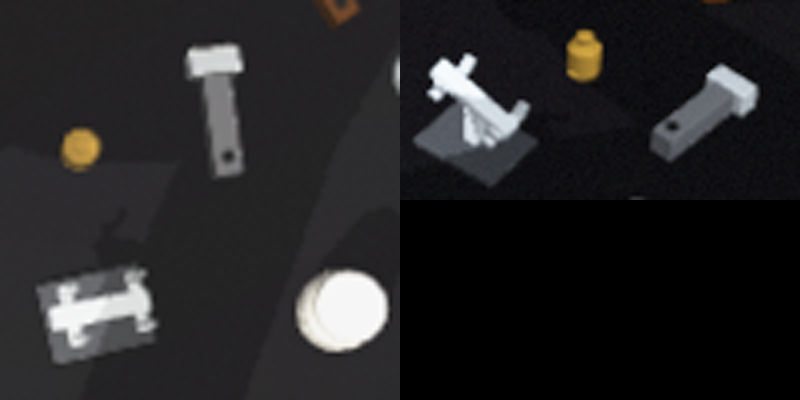

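View pics/crop2.png

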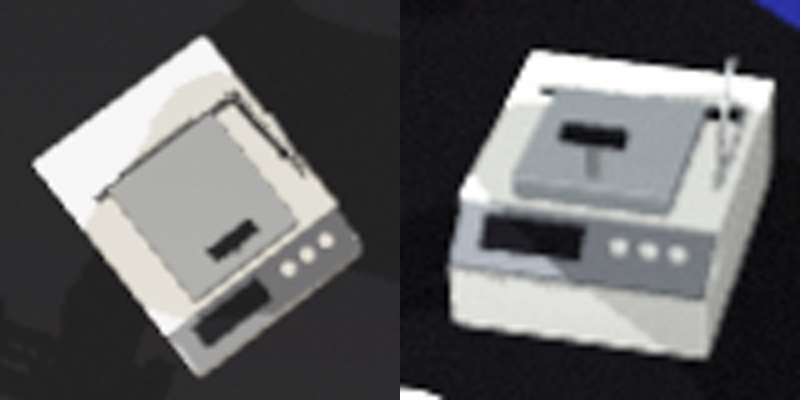

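The left crop shows the lamp: grey bar with a dark dot at the tail, and a metal head at top px (389,180). The beam with its ears is at (359,242). The right crop shows the photometer: lid handle at about (283,195), and the pointer running along the right edge from (284,160) to (300,177). Now I'll measure.

```bash
cat > m1.py <<'E'
from h import *
S={n:dict(np.load('pics/%s0.npz'%n)) for n in('side','top')}
W={n:cloud(S[n]) for n in S}
def loc(n,box,zmin,zmax):
    u0,v0,u1,v1=box; P=W[n][v0:v1,u0:u1]; m=(P[...,2]>zmin)&(P[...,2]<zmax); return P[m]
def rect(P):
    r=cv2.minAreaRect(P[:,:2].astype(np.float32)); return np.round(r[0],1),np.round(r[1],1),round(r[2],1)
if __name__=='__main__':
    # lamp
    P=loc('top',(375,165,405,215),15,40); print('lamp',len(P),rect(P),np.median(P[:,2]))
    # stand
    for n,b in(('top',(340,225,380,260)),('side',(295,225,345,275))):
        P=loc(n,b,35,110); print('seat',n,len(P),rect(P),P[:,2].min(),P[:,2].max())
        A=np.c_[P[:,:2],np.ones(len(P))]; print(np.linalg.lstsq(A,P[:,2],rcond=None)[0])
        c=P[:,:2].mean(0);w,V=np.linalg.eigh(np.cov((P[:,:2]-c).T)); print(c,V[:,1])
    # instrument
    g=W['top'][130:235,225:325]; m=(g[...,2]>70); P=g[m]; print('instr',len(P),rect(P[P[:,2]<200]))
    print(np.histogram(P[:,2],bins=np.arange(70,170,5)))
E
python3 m1.py
```

```text
lamp 269 (array([ 627.1, -217.3]), array([ 43.3, 112.4]), 89.9) 25.18094273303171
seat top 207 (array([ 448.3, -114.2]), array([49.3, 86.2]), 13.9) 36.05487413504051 85.53730936801263
[-3.77110700e-02  3.51865988e-01  1.16623536e+02]
[ 448.7743564  -115.43574922] [-0.24993892  0.9682616 ]
seat side 285 (array([ 447.3, -116.2]), array([52. , 86.4]), 13.2) 35.14568623019365 81.80412359490894
[-1.76035130e-02  3.53791784e-01  1.08203686e+02]
[ 448.87020782 -118.33585706] [-0.23932968  0.97093836]
instr 3208 (array([636.9, 178.5]), array([216.9, 180.2]), 39.1)
(array([141, 275, 828, 575, 125, 323, 611, 207,  15,   6,   2,   8,   9,
        38,  25,   8,   3,   3,   2]), array([ 70,  75,  80,  85,  90,  95, 100, 105, 110, 115, 120, 125, 130,
       135, 140, 145, 150, 155, 160, 165]))
```

```bash
cat > m2.py <<'E'
from m1 import *
img=S['top']['color']; g=cv2.cvtColor(img,cv2.COLOR_RGB2GRAY)
# lamp top face pixels by depth in both views
def fit(n,box):
    P=loc(n,box,21,31)
    c=P[:,:2].mean(0)
    w,V=np.linalg.eigh(np.cov((P[:,:2]-c).T)); a=V[:,1]; a=a*np.sign(a[0])
    s=(P[:,:2]-c)@a
    bar=P[(s<s.max()-32)&(s>s.min()+4)][:,:2]   # bar points
    for _ in range(3):
        cb=bar.mean(0);w,V=np.linalg.eigh(np.cov((bar-cb).T)); a=V[:,1]*np.sign(V[0,1])
    s=(P[:,:2]-cb)@a; d=(P[:,:2]-cb)@np.array([-a[1],a[0]])
    print(n,len(P),'axis',a,np.degrees(np.arctan2(a[1],a[0])),'s',s.min(),s.max(),'len',np.ptp(s),'headw',d[s>s.max()-15].min(),d[s>s.max()-15].max(),'barw',d[(s<s.max()-35)].min(),d[s<s.max()-35].max())
    mid=(s.min()+s.max())/2
    o=cb+a*(mid-6); print('  origin',o)
fit('top',(375,165,405,215)); fit('side',(370,230,412,266))
# seat
for n,b in(('top',(340,225,380,260)),('side',(295,225,345,275))):
    P=loc(n,b,35,110)
    for ang in (13.5,):
        a=np.array([-np.sin(np.radians(ang)),np.cos(np.radians(ang))]); d=np.array([-a[1],a[0]])
        c=np.array([448,-115.])
        s=(P[:,:2]-c)@a; t=(P[:,:2]-c)@d; h=P[:,2]-60-s*np.tan(.35)
        k=(abs(t)<6)&(abs(h)<8)
        # centreline: for slices of s show t-range
        for lo in range(-48,48,8):
            q=(s>=lo)&(s<lo+8)
            if q.sum(): print(n,lo,q.sum(),t[q].min().round(1),t[q].max().round(1),'h',np.median(h[q&(abs(t)<6)]).round(1), 'maxh',h[q].max().round(1))
E
python3 m2.py
```

```text
top 204 axis [0.99164963 0.12896129] 7.409573255975819 s -41.11497695963338 71.37463768716623 len 112.48961464679961 headw -22.369931102317665 19.787173718255087 barw -12.335798843876095 11.84161816867448
  origin [ 620.89611494 -222.5260528 ]
side 256 axis [0.98919854 0.1465819 ] 8.42889435327145 s -43.11820783030913 71.72402813377332 len 114.84223596408245 headw -22.853055671118092 21.602838655539653 barw -12.096971209793113 15.892520788848849
  origin [ 620.95445913 -225.88623221]
top -48 8 -23.1 21.5 h 3.2 maxh 13.9
top -40 33 -25.4 22.9 h -1.5 maxh 15.5
top -32 23 -23.8 21.6 h -2.2 maxh 5.1
top -24 11 -8.0 6.7 h -0.3 maxh 5.1
top -16 14 -9.8 7.8 h 1.0 maxh 4.4
top -8 12 -7.4 6.9 h 0.6 maxh 3.7
top 0 14 -9.6 7.9 h 0.2 maxh 4.2
top 8 11 -7.4 7.1 h -0.2 maxh 4.5
top 16 24 -21.7 22.3 h 0.2 maxh 18.3
top 24 36 -24.9 24.3 h 1.4 maxh 15.2
top 32 13 -8.6 8.0 h -1.2 maxh 3.9
top 40 8 -9.6 7.2 h -0.2 maxh 6.6
side -48 20 -23.8 22.8 h 0.4 maxh 15.0
side -40 45 -24.8 25.8 h -2.1 maxh 11.9
side -32 18 -14.8 8.2 h -0.8 maxh 6.0
side -24 21 -11.8 9.7 h 1.1 maxh 3.7
side -16 20 -10.4 5.9 h -1.0 maxh 4.2
side -8 24 -12.0 10.1 h -2.4 maxh 4.2
side 0 26 -10.9 8.4 h -1.4 maxh 6.2
side 8 21 -10.5 23.7 h 1.9 maxh 14.7
side 16 43 -25.2 26.8 h 1.8 maxh 15.1
side 24 27 -22.6 23.4 h 1.1 maxh 6.2
side 32 18 -10.9 13.3 h -0.1 maxh 4.0
side 40 2 -1.2 5.9 h -0.7 maxh 0.8
```

```bash
cat > m3.py <<'E'
from m1 import *
# instrument: top face rect from top view; white/grey top colour
for n,b in(('top',(225,130,325,235)),('side',(270,140,350,220))):
    P=loc(n,b,80,90); print(n,'top85',len(P),rect(P))
    P=loc(n,b,97,109); print(n,'lid',len(P),rect(P),np.median(P[:,2]))
    P=loc(n,b,122,150); print(n,'handle+',len(P)); 
    c=S[n]['color'][b[1]:b[3],b[0]:b[2]]; w=W[n][b[1]:b[3],b[0]:b[2]]
    m=(w[...,2]>112); vv,uu=np.nonzero(m)
    for u,v in list(zip(uu,vv)): print((u+b[0],v+b[1]),w[v,u].round(0).astype(int).tolist(),c[v,u].tolist(),end=' ')
    print()
E
python3 m3.py
```

```text
top top85 1403 (array([639.8, 181.3]), array([208.1, 179.5]), 39.2)
top lid 1051 (array([633.7, 163.5]), array([124.1, 147.9]), 40.4) 102.04647635121414
top handle+ 89
(np.int64(286), np.int64(163)) [703, 135, 114] [72, 70, 67] (np.int64(286), np.int64(164)) [699, 135, 116] [148, 144, 136] (np.int64(287), np.int64(164)) [699, 132, 116] [73, 71, 68] (np.int64(291), np.int64(164)) [687, 115, 167] [222, 219, 212] (np.int64(292), np.int64(164)) [687, 112, 167] [201, 199, 191] (np.int64(287), np.int64(165)) [695, 131, 118] [135, 132, 124] (np.int64(288), np.int64(165)) [693, 128, 127] [75, 73, 71] (np.int64(292), np.int64(165)) [683, 112, 169] [216, 215, 205] (np.int64(288), np.int64(166)) [690, 127, 128] [121, 117, 110] (np.int64(289), np.int64(166)) [690, 124, 127] [59, 57, 55] (np.int64(293), np.int64(166)) [681, 109, 163] [216, 214, 205] (np.int64(289), np.int64(167)) [687, 124, 125] [121, 118, 111] (np.int64(290), np.int64(167)) [687, 121, 127] [62, 60, 59] (np.int64(293), np.int64(167)) [678, 109, 164] [220, 216, 207] (np.int64(294), np.int64(167)) [678, 106, 166] [194, 191, 183] (n
[... 12007 characters left out ...]
 185, 183] (np.int64(307), np.int64(170)) [589, 142, 123] [121, 127, 129] (np.int64(308), np.int64(170)) [590, 138, 124] [116, 119, 120] (np.int64(309), np.int64(170)) [595, 139, 121] [124, 128, 127] (np.int64(333), np.int64(170)) [658, 89, 121] [181, 183, 182] (np.int64(307), np.int64(171)) [590, 143, 118] [122, 126, 129] (np.int64(308), np.int64(171)) [594, 144, 115] [116, 121, 122] (np.int64(309), np.int64(171)) [590, 132, 123] [127, 131, 134] (np.int64(333), np.int64(171)) [658, 89, 118] [178, 181, 179] (np.int64(308), np.int64(172)) [591, 139, 115] [118, 123, 123] (np.int64(309), np.int64(172)) [593, 137, 116] [129, 133, 133] (np.int64(333), np.int64(172)) [655, 85, 117] [180, 184, 181]
```

Lamp origin ≈ (621,-224), yaw ≈ 8°. Seat origin ≈ (448,-115,60), with the upper end towards +y (yaw ≈ 104°). Now I'll plan the grasp.

```bash
cat >> h.py <<'E'
def Rcol(x,y,z): return np.array([x,y,z],float).T
def lampR(yaw,slope=0.):
    x=np.array([np.cos(yaw)*np.cos(slope),np.sin(yaw)*np.cos(slope),np.sin(slope)]); y=np.array([-np.sin(yaw),np.cos(yaw),0]); return Rcol(x,y,np.cross(x,y))
# tool in lamp frame: z=-z_l ; sgn chooses tool y = sgn*y_l
def toolR(L,sgn): return Rcol(-sgn*L[:,0],sgn*L[:,1],-L[:,2])
LAMP=np.array([621,-223.8,0]); LY=np.radians(7.8)
SEAT=np.array([448,-115,60.]); SY=np.radians(103.8); SL=0.35
E
python3 - <<'E'
from h import *
L=lampR(LY);T=lampR(SY,SL)
for s in(1,-1):
    Rt=toolR(L,s); print(np.linalg.det(Rt)); p=LAMP+L@[-5,0,4]
    print(s,robot.ik(list(p),quat(Rt)), robot.ik(list(SEAT+T@[-4,0,4]),quat(toolR(T,s))),robot.ik(list(SEAT+T@[-4,0,90]),quat(toolR(T,s))))
E
```

```text
0.9999999999999998
1 [-5.19235009e-01  6.40195985e-01  1.49725838e+00 -4.44089210e-16
  1.00413829e+00 -2.22616702e+00] [-0.67571268  0.42259678  1.78641539  0.22384778  1.22270134  2.1175825 ] [-0.70851072  0.35405629  1.65477374  0.20319145  1.42429936  2.13286799]
0.9999999999999998
-1 [-5.19235009e-01  6.40195985e-01  1.49725838e+00 -4.44089210e-16
  1.00413829e+00  9.15425636e-01] [-0.67571268  0.42259678  1.78641539  0.22384778  1.22270134 -1.02401015] [-0.70851072  0.35405629  1.65477374  0.20319145  1.42429936 -1.00872466]
```

```bash
python3 - <<'E'
from h import *
L=lampR(LY); q=quat(toolR(L,-1)); p=LAMP+L@[-5,0,4]
o=robot.get_obs(); robot.move_straight([177,520,300],vel=250)
robot.reach([p[0],p[1],220],q)
snap('top','top1.png')
robot.set_gripper(60)
robot.move_straight([p[0],p[1],60],vel=200)
o=robot.get_obs(); print(o['ee_pos'],o['clock'],o['wrist_force'])
a=snap('side','side1.png')
E
python3 -c "
import cv2
s=cv2.imread('pics/side1.png')
cv2.imwrite('pics/c3.png',cv2.resize(s[150:300,300:500],None,fx=4,fy=4,interpolation=cv2.INTER_CUBIC))"
```

```text
[ 616.91598279 -224.94366633   61.22645489] 5.35 [-0.15836123  0.33685273  0.17270973]
```

View pics/c3.png

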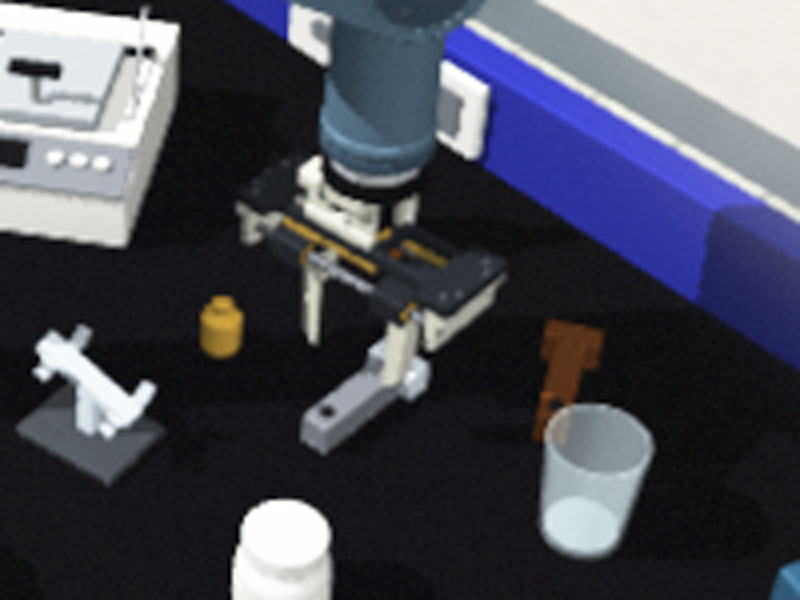

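The open fingers straddle the grey bar (crop about (350,370)) with nothing in the way, so I'll descend and grip.

```bash
python3 - <<'E'
from h import *
L=lampR(LY); p=LAMP+L@[-5,0,4]
robot.move_straight([p[0],p[1],4],vel=100)
robot.set_gripper(0,25); o=robot.get_obs(); print(o['finger_gap'],o['ee_pos'],o['wrist_force'])
robot.move_straight([p[0],p[1],180],vel=200)
o=robot.get_obs(); print(o['finger_gap'],o['wrist_force'],o['clock'])
T=lampR(SY,SL); q=quat(toolR(T,-1)); c=SEAT+T@[-4,0,94]
robot.reach(list(c),q)
o=robot.get_obs(); print(o['finger_gap'],o['ee_pos'],c,o['clock'],o['wrist_force'])
np.savez('pics/side2.npz',**snap('side','side2.png'));np.savez('pics/top2.npz',**snap('top','top2.png'))
E
python3 -c "
import cv2,numpy as np
s=cv2.imread('pics/side2.png');t=cv2.imread('pics/top2.png')
cv2.imwrite('pics/c4.png',np.hstack([cv2.resize(s[190:290,270:370],None,fx=4,fy=4,interpolation=cv2.INTER_CUBIC),cv2.resize(t[190:290,310:410],None,fx=4,fy=4,interpolation=cv2.INTER_CUBIC)]))"
```

```text
24.05437626842734 [ 616.20406105 -224.72236113    4.26091477] [-0.8548602   0.11323149  1.54883687]
23.960495174734582 [-0.83983047  0.6639646  -1.2902774 ] 7.8083
23.34521644014224 [ 456.75633221 -150.06097445  146.77012786] [ 456.58479165 -149.95101081  146.92944378] 9.4917 [-0.53248066  0.62286357 -0.60184971]
```

View pics/c4.png

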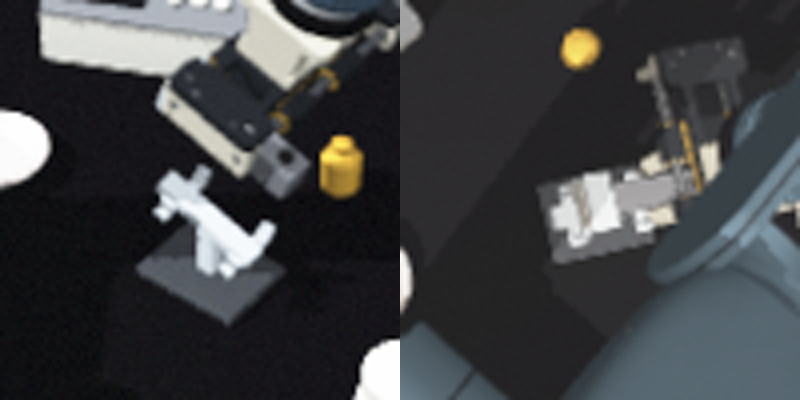

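The lamp is held (gap 24 mm) above the beam, head at the upper end (right panel, about (600,200)) and aligned with it. Lowering square to the seat, watching the force.

```bash
python3 - <<'E'
from h import *
T=lampR(SY,SL)
robot.move_straight(list(SEAT+T@[-4,0,12]),vel=120)
f0=robot.get_obs()['wrist_force']; print(f0)
for h in np.arange(10,0.9,-1):
    robot.move_straight(list(SEAT+T@[-4,0,h]),vel=30)
    o=robot.get_obs(); d=(o['wrist_force']-f0)@T[:,2]; print(h,d.round(2),(o['wrist_force']-f0).round(1))
    if d>4 : break
print(o['clock'],o['finger_gap'])
np.savez('pics/side3.npz',**snap('side','side3.png'))
snap('top','top3.png')
E
python3 -c "
import cv2,numpy as np
s=cv2.imread('pics/side3.png');t=cv2.imread('pics/top3.png')
cv2.imwrite('pics/c5.png',np.hstack([cv2.resize(s[190:290,270:370],None,fx=4,fy=4,interpolation=cv2.INTER_CUBIC),cv2.resize(t[190:290,310:410],None,fx=4,fy=4,interpolation=cv2.INTER_CUBIC)]))"
```

```text
[-0.26179729  0.24958867 -0.29063289]
10.0 -0.64 [ 0.1 -0.1 -0.7]
9.0 -0.21 [ 0.8 -0.4 -0.4]
8.0 -1.49 [ 0.6 -0.1 -1.7]
7.0 -1.05 [ 0.2  0.6 -0.9]
6.0 -0.92 [ 0.1  0.4 -0.8]
5.0 0.95 [0.3 0.2 1. ]
4.0 9.71 [-0.9 -2.   9.7]
12.175 24.1158156273982
```

View pics/c5.png

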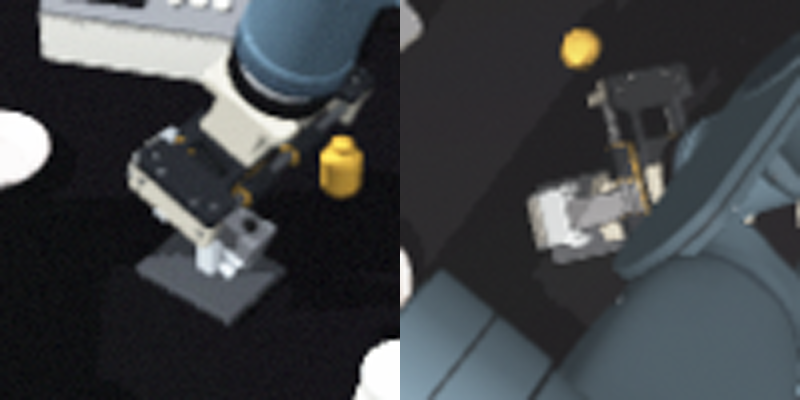

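Contact came at the expected height, with the head past the upper ears. Releasing and backing off along the seat normal.

```bash
python3 - <<'E'
from h import *
T=lampR(SY,SL)
robot.set_gripper(46); o=robot.get_obs(); print(o['finger_gap'],o['wrist_force'])
robot.move_straight(list(SEAT+T@[-4,0,110]),vel=120)
p=SEAT+T@[-4,0,110]
robot.move_straight([300,-250,330],vel=300)
print(robot.get_obs()['clock'])
for n in('side','top'): np.savez('pics/%s4.npz'%n,**snap(n,n+'4.png'))
E
cat > m4.py <<'E'
from h import *
S={n:dict(np.load('pics/%s4.npz'%n)) for n in('side','top')}
T=lampR(SY,SL)
for n,b in(('top',(335,220,385,265)),('side',(290,215,350,275))):
    P=cloud(S[n])[b[1]:b[3],b[0]:b[2]].reshape(-1,3); P=P[P[:,2]>40]
    Q=(P-SEAT)@T; q=Q[abs(Q[:,2]-26)<5]
    print(n,len(q),'x',np.percentile(q[:,0],[0,3,97,100]).round(1),'y bar',q[q[:,0]<35][:,1].min().round(1),q[q[:,0]<35][:,1].max().round(1),'y head',q[q[:,0]>45][:,1].min().round(1),q[q[:,0]>45][:,1].max().round(1),'z med',np.median(q[:,2]).round(1))
    A=np.c_[q[:,:2],np.ones(len(q))]; print('   plane',np.linalg.lstsq(A,q[:,2],rcond=None)[0].round(3))
E
python3 m4.py
python3 -c "
import cv2,numpy as np
s=cv2.imread('pics/side4.png');t=cv2.imread('pics/top4.png')
cv2.imwrite('pics/c6.png',np.hstack([cv2.resize(s[190:290,270:370],None,fx=4,fy=4,interpolation=cv2.INTER_CUBIC),cv2.resize(t[190:290,310:410],None,fx=4,fy=4,interpolation=cv2.INTER_CUBIC)]))"
```

```text
45.72370520989552 [-0.94908514  1.01263623 -0.00569883]
14.8833
top 233 x [-47.6 -42.9  65.1  66.4] y bar -11.7 12.6 y head -22.4 21.2 z med 25.3
   plane [-6.0000e-03  4.0000e-03  2.5656e+01]
side 312 x [-48.  -44.1  62.6  65.5] y bar -14.3 14.5 y head -23.6 23.6 z med 26.4
   plane [0.0000e+00 3.0000e-03 2.6392e+01]
```

View pics/c6.png

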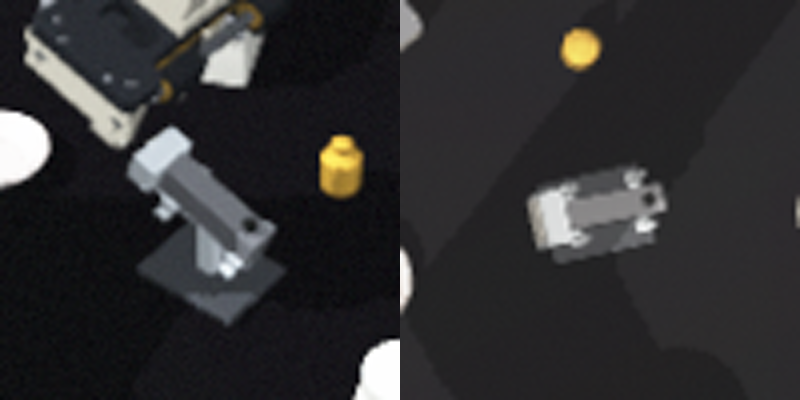

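The lamp lies flush in the rest: head up-slope, bar between the ears, origin within about 3 mm of the seat's. Now measuring the handle, hinge and pointer precisely.

```bash
cat > m5.py <<'E'
from m1 import *
for n,b,off in(('top',(274,186,292,203),0),('side',(298,160,318,172),0)):
    g=S[n]['color'].max(2); m=np.zeros_like(g); m[b[1]:b[3],b[0]:b[2]]=(g[b[1]:b[3],b[0]:b[2]]<75)*255
    k,l,st,ce=cv2.connectedComponentsWithStats(m); i=1+np.argmax(st[1:,4]); mm=l==i
    v,u=np.nonzero(mm); c=(u.mean(),v.mean()); r=cv2.minAreaRect(np.c_[u,v].astype(np.float32))
    print(n,'handle px',c,len(u),r)
    w=ray(S[n],*c,135); print('  centroid on z135',w.round(1))
    q=np.array([ray(S[n],a,b_,135)[:2] for a,b_ in zip(u,v)]); d=q-q.mean(0); e,V=np.linalg.eigh(np.cov(d.T)); print('  dir deg',np.degrees(np.arctan2(V[1,1],V[0,1])), 'extent',np.ptp(d@V[:,1]))
t=cv2.cvtColor(S['top']['color'],4)[155:183,278:306]; s=cv2.cvtColor(S['side']['color'],4)[145:180,315:350]
cv2.imwrite('pics/ptr.png',np.hstack([cv2.resize(t,(400,400),interpolation=cv2.INTER_NEAREST),cv2.resize(s,(400,400),interpolation=cv2.INTER_NEAREST)]))
E
python3 m5.py
```

```text
top handle px (np.float64(282.7906976744186), np.float64(194.5581395348837)) 43 ((282.8884582519531, 194.6422882080078), (3.5082316398620605, 12.191104888916016), 52.12501525878906)
  centroid on z135 [593.  141.3 135. ]
  dir deg 130.02606189271359 extent 39.45763628034082
side handle px (np.float64(308.25581395348837), np.float64(166.7906976744186)) 43 ((308.09228515625, 166.7615509033203), (12.279438018798828, 3.224903106689453), 7.125016689300537)
  centroid on z135 [593.  139.8 135. ]
  dir deg 126.57609614556256 extent 43.57716469106713
```

View pics/ptr.png

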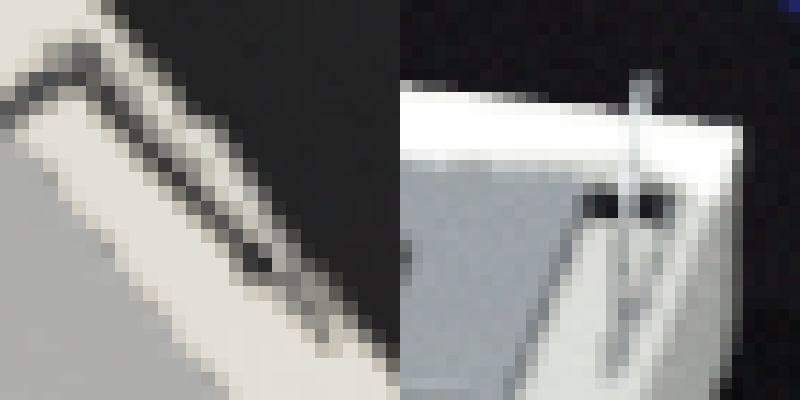

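```bash
cat >> h.py <<'E'
IY=np.radians(39.1); IX=np.array([np.cos(IY),np.sin(IY),0]); IYv=np.array([-np.sin(IY),np.cos(IY),0]); IZ=np.array([0,0,1.])
HINGE=np.array([593,140.5,135])+105*IX-41*IZ
def ptr(a,r=90,y=-75): return HINGE+y*IYv-r*np.cos(a)*IX+r*np.sin(a)*IZ
def hnd(a,dx=105,dz=41,y=0): return HINGE+y*IYv+(-dx*np.cos(a)-dz*np.sin(a))*IX+(dz*np.cos(a)-dx*np.sin(a)*-1)*IZ
E
python3 - <<'E'
from m1 import *
print(HINGE)
for n in S:
    print(n,'axis@-75',proj(S[n],ptr(0,0)).round(1),'axis end -60,+60',proj(S[n],ptr(0,0,-60)).round(1),proj(S[n],ptr(0,0,60)).round(1))
    for a in np.arange(.42,.73,.06): print(' ',a.round(2),proj(S[n],ptr(a)).round(1),proj(S[n],ptr(a,60)).round(1))
    # direct triangulation
def tri(p,q):
    A=[]
    for n,(u,v) in(('top',p),('side',q)):
        K,M,t=cam(S[n]); Pm=K@np.c_[M,t]; A.append(Pm)
    X=cv2.triangulatePoints(A[0],A[1],np.array(p,float).reshape(2,1),np.array(q,float).reshape(2,1)); return (X[:3]/X[3]).ravel()
for q in((332.2,162.4),(336.8,162.4)):
    X=tri((295.6,172.9),q); d=X-HINGE; x,y,z=d@IX,d@IYv,d[2]; print(X.round(1),x.round(1),y.round(1),z.round(1),np.hypot(x,z).round(1),np.arctan2(z,-x).round(3))
E
```

```text
[674.48487274 206.72095978  94.        ]
side axis@-75 [336.5 162.4] axis end -60,+60 [332.3 161.9] [299.4 157.8]
  0.42 [331.6 166.7] [333.3 165.2]
  0.48 [331.8 165.1] [333.4 164.2]
  0.54 [331.9 163.5] [333.5 163.1]
  0.6 [332.1 161.9] [333.6 162.1]
  0.66 [332.3 160.3] [333.8 161. ]
  0.72 [332.6 158.7] [333.9 160. ]
top axis@-75 [282.6 159. ] axis end -60,+60 [279.  161.7] [250.5 183.3]
  0.42 [297.1 175.5] [292.2 169.9]
  0.48 [296.6 174.6] [291.8 169.3]
  0.54 [296.  173.6] [291.4 168.6]
  0.6 [295.4 172.6] [291. 168.]
  0.66 [294.8 171.6] [290.6 167.3]
  0.72 [294.  170.5] [290.1 166.5]
[663.7 101.1 143.4] -75.0 -75.2 49.4 89.8 0.582
[671.3  96.9 140.8] -71.7 -83.2 46.8 85.6 0.579
```

Run:
```python
from m1 import *
print(S['side']['color'].mean(2).astype(int)[157:168,327:341])
print(S['top']['color'].mean(2).astype(int)[167:179,288:302])
```

```text
[[254 254 254 254 254 254 254 250 234 250 254 254 254 254]
 [243 243 243 243 242 243 242 238 219 249 254 254 254 254]
 [195 203 199 206 218 219 216 227 201 230 243 252 254 254]
 [167 175 171 188 197 191 209 232 213 188 199 234 242 252]
 [163 161 162 162 133 108 127 213 187 119 122 156 202 236]
 [163 160 165 129  66  35  31 172 142  33  52  99 173 211]
 [162 162 160 129  73  38  24 162 129  26  54 121 188 214]
 [164 162 150 134 163 179 164 176 182 145 112 142 200 218]
 [163 165 137 157 204 218 194 171 202 208 174 170 205 213]
 [163 156 127 181 215 218 181 169 207 205 182 194 214 201]
 [160 143 127 191 218 219 181 168 205 188 157 197 219 193]]
[[188 116  60 130 195 214 189 111  42  34  34  35  35  34]
 [221 188 116  71 136 199 215 168  86  34  34  34  35  34]
 [221 221 188 117  82 146 180 201 132  45  34  35  35  35]
 [221 221 221 189 118  85 139 192 165  93  40  34  34  34]
 [221 221 221 221 188 119  85 146 180 142  72  34  34  34]
 [221 221 221 221 221 189 104  57 115 170 117  42  34  34]
 [221 221 221 221 221 221 147  59  42 166 135  87  55  35]
 [219 221 221 221 221 221 189 131 110 117 115 138 108  56]
 [202 218 221 221 221 221 221 204 194 168 123 142 139  88]
 [173 203 219 221 221 221 221 221 221 197 148 115 136 132]
 [176 178 213 221 221 221 221 221 221 221 200 148 143 184]
 [173 172 204 219 221 221 222 221 221 221 221 195 132 193]]
```

Both views agree: pointer ≈ 0.585 rad, and the triangulated tip radius of 89.8 and offset of -75.2 fit the model. Now checking lift feasibility for two grasp types, with the tool tilting along with the lid.

```bash
cat >> h.py <<'E'
def lidR(a): 
    x=np.cos(a)*IX-np.sin(a)*IZ; return Rcol(x,IYv,np.cross(x,IYv))
def tool_lid(a,mode,sg):
    L=lidR(a); y={'end':L[:,1],'str':L[:,0]}[mode]*sg; z=-L[:,2]; return Rcol(np.cross(y,z),y,z)
def tcp_lid(a,mode,sg,follow=1.,depth=19):
    Rt=tool_lid(a*follow,mode,sg); return list(hnd(a)+Rt[:,2]*depth),quat(Rt)
E
python3 - <<'E'
from h import *
print(hnd(0),hnd(.585))
for mode in('end','str'):
  for sg in(1,-1):
    for f in(0,.5,1):
      r=[robot.ik(*tcp_lid(a,mode,sg,f)) for a in(0,.3,.6)]
      print(mode,sg,f,[None if x is None else np.round(x,2).tolist() for x in r])
E
```

```text
[593.  140.5 135. ] [588.98012331 137.23313483 186.16313067]
end 1 0 [[0.05, 0.45, 1.52, -0.0, 1.17, -2.2], [0.04, 0.41, 1.51, -0.0, 1.23, -2.21], [0.05, 0.39, 1.47, -0.0, 1.28, -2.21]]
end 1 0.5 [[0.05, 0.45, 1.52, -0.0, 1.17, -2.2], [0.09, 0.49, 1.38, -0.08, 1.39, -2.14], [0.13, 0.57, 1.22, -0.15, 1.61, -2.1]]
end 1 1 [[0.05, 0.45, 1.52, -0.0, 1.17, -2.2], [0.13, 0.58, 1.26, -0.16, 1.56, -2.1], [0.2, 0.76, 0.98, -0.28, 1.93, -2.08]]
end -1 0 [[0.05, 0.45, 1.52, -0.0, 1.17, 0.94], [0.04, 0.41, 1.51, -0.0, 1.23, 0.93], [0.05, 0.39, 1.47, -0.0, 1.28, 0.93]]
end -1 0.5 [[0.05, 0.45, 1.52, -0.0, 1.17, 0.94], [0.09, 0.49, 1.38, -0.08, 1.39, 1.0], [0.13, 0.57, 1.22, -0.15, 1.61, 1.04]]
end -1 1 [[0.05, 0.45, 1.52, -0.0, 1.17, 0.94], [0.13, 0.58, 1.26, -0.16, 1.56, 1.04], [0.2, 0.76, 0.98, -0.28, 1.93, 1.06]]
str 1 0 [[0.05, 0.45, 1.52, -0.0, 1.17, -0.63], [0.04, 0.41, 1.51, -0.0, 1.23, -0.64], [0.05, 0.39, 1.47, -0.0, 1.28, -0.64]]
str 1 0.5 [[0.05, 0.45, 1.52, -0.0, 1.17, -0.63], [0.09, 0.49, 1.38, -0.08, 1.39, -0.57], [0.13, 0.57, 1.22, -0.15, 1.61, -0.53]]
str 1 1 [[0.05, 0.45, 1.52, -0.0, 1.17, -0.63], [0.13, 0.58, 1.26, -0.16, 1.56, -0.53], [0.2, 0.76, 0.98, -0.28, 1.93, -0.51]]
str -1 0 [[0.05, 0.45, 1.52, -0.0, 1.17, 2.51], [0.04, 0.41, 1.51, -0.0, 1.23, 2.5], [0.05, 0.39, 1.47, -0.0, 1.28, 2.5]]
str -1 0.5 [[0.05, 0.45, 1.52, -0.0, 1.17, 2.51], [0.09, 0.49, 1.38, -0.08, 1.39, 2.57], [0.13, 0.57, 1.22, -0.15, 1.61, 2.61]]
str -1 1 [[0.05, 0.45, 1.52, -0.0, 1.17, 2.51], [0.13, 0.58, 1.26, -0.16, 1.56, 2.61], [0.2, 0.76, 0.98, -0.28, 1.93, 2.63]]
```

Full follow is feasible. I'll straddle the crossbar at its middle with the fingers on its front and rear sides, turning the tool with the lid.

```bash
python3 - <<'E'
from h import *
p,q=tcp_lid(0,'str',1,1,17)
robot.set_gripper(60)
robot.reach([p[0],p[1],290],q)
robot.move_straight([p[0],p[1],175],vel=200)
o=robot.get_obs(); print(o['clock'],o['ee_pos'],p,o['joints'].round(2))
snap('side','side5.png'); snap('top','top5.png')
E
python3 -c "
import cv2,numpy as np
s=cv2.imread('pics/side5.png');t=cv2.imread('pics/top5.png')
cv2.imwrite('pics/c7.png',np.hstack([cv2.resize(s[120:220,260:360],None,fx=4,fy=4,interpolation=cv2.INTER_CUBIC),cv2.resize(t[130:230,230:330],None,fx=4,fy=4,interpolation=cv2.INTER_CUBIC)]))"
```

```text
18.0 [593.81264735 139.95433109 176.09163016] [np.float64(593.0), np.float64(140.5), np.float64(118.0)] [ 0.05  0.39  1.45  0.    1.3  -0.63]
```

View pics/c7.png

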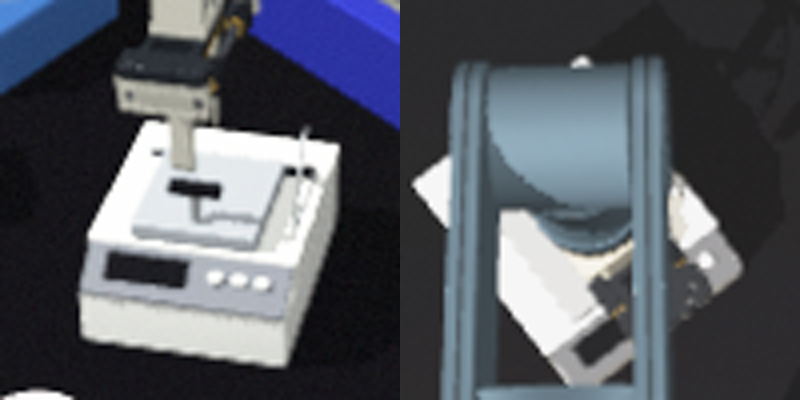

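Side view: the front finger sits over the crossbar (crop (183,150) against (194,188)). The offset is explained by the finger standing about 30 mm in front. Lowering and gripping.

Run:
```python
from h import *
p,q=tcp_lid(0,'str',1,1,17)
f0=robot.get_obs()['wrist_force']
robot.move_straight(p,vel=80)
o=robot.get_obs(); print((o['wrist_force']-f0).round(1),o['ee_pos'])
robot.set_gripper(0,40)
o=robot.get_obs(); d=o['wrist_force']-f0; print('gap',o['finger_gap'],'Fx,y,z',(d@IX).round(1),(d@IYv).round(1),d[2].round(1),o['ee_pos'].round(1),o['clock'])
print(((o['ee_pos']-p)@IX).round(2))
```

```text
[-0.1  0.2  1.3] [593.38177824 140.55035731 118.37799111]
gap 12.331601507145125 Fx,y,z -0.5 -0.1 0.5 [592.9 140.4 118. ] 19.775
-0.08
```

It's well centred: no side force on gripping. Lifting along the arc.

```bash
python3 - <<'E'
from h import *
A=0.585
for a in np.linspace(0,A,9)[1:]:
    p,q=tcp_lid(a,'str',1,1,17); robot.move_straight(p,q,vel=45)
    o=robot.get_obs(); f=o['wrist_force']; L=lidR(a)
    print(a.round(3),'err',(o['ee_pos']-p).round(1),'F lid x,y,z',(f@L).round(1),o['finger_gap'].round(1),o['clock'])
    if np.linalg.norm(f)>50 or o['finger_gap']<8: break
for n in('side','top'): np.savez('pics/%s6.npz'%n,**snap(n,n+'6.png'))
E
python3 -c "
import cv2,numpy as np
s=cv2.imread('pics/side6.png');t=cv2.imread('pics/top6.png')
cv2.imwrite('pics/c8.png',np.hstack([cv2.resize(s[120:220,260:360],None,fx=4,fy=4,interpolation=cv2.INTER_CUBIC),cv2.resize(t[130:230,230:330],None,fx=4,fy=4,interpolation=cv2.INTER_CUBIC)]))"
```

```text
Traceback (most recent call last):
AttributeError: 'float' object has no attribute 'round'
[ WARN:0@0.010] global loadsave.cpp:275 findDecoder imread_('pics/side6.png'): can't open/read file: check file path/integrity
[ WARN:0@0.010] global loadsave.cpp:275 findDecoder imread_('pics/top6.png'): can't open/read file: check file path/integrity
Traceback (most recent call last):
TypeError: 'NoneType' object is not subscriptable
```

Only a print bug. The first lift step was done, so I'm continuing from there.

```bash
python3 - <<'E'
from h import *
A=0.585
for a in np.linspace(0,A,9)[2:]:
    p,q=tcp_lid(a,'str',1,1,17); robot.move_straight(p,q,vel=45)
    o=robot.get_obs(); f=o['wrist_force']; L=lidR(a)
    print(round(a,3),'err',(o['ee_pos']-p).round(1),'F lid x,y,z',(f@L).round(1),round(float(o['finger_gap']),1),o['clock'])
    if np.linalg.norm(f)>50 or o['finger_gap']<8: break
for n in('side','top'): np.savez('pics/%s6.npz'%n,**snap(n,n+'6.png'))
E
python3 -c "
import cv2,numpy as np
s=cv2.imread('pics/side6.png');t=cv2.imread('pics/top6.png')
cv2.imwrite('pics/c8.png',np.hstack([cv2.resize(s[120:220,260:360],None,fx=4,fy=4,interpolation=cv2.INTER_CUBIC),cv2.resize(t[130:230,230:330],None,fx=4,fy=4,interpolation=cv2.INTER_CUBIC)]))"
```

```text
0.146 err [ 8.3  6.7 -2. ] F lid x,y,z [ 35.9  -0.8 -17.4] 12.9 20.45
0.219 err [11.7  9.4 -4.1] F lid x,y,z [ 52.   -2.  -22.4] 12.9 20.775
```

View pics/c8.png

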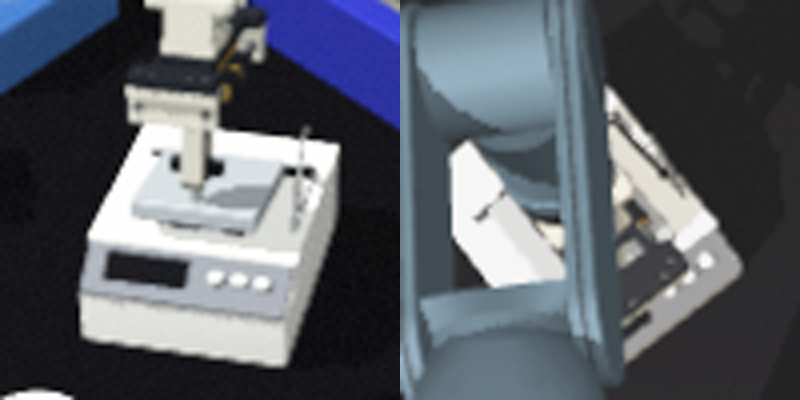

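I had a sign error in my handle arc: with the lid open the handle moves rearward, not forward. The script's 50 N guard stopped it at 57 N, below the limits. Correcting the arc and relieving the load.

```bash
cat >> h.py <<'E'
def hnd(a,dx=105,dz=41,y=0): return HINGE+y*IYv+(-dx*np.cos(a)+dz*np.sin(a))*IX+(dz*np.cos(a)+dx*np.sin(a))*IZ
E
python3 - <<'E'
from h import *
for a in(.2,.4,.6): 
    j=robot.ik(*tcp_lid(a,'str',1,1,17)); print(a,None if j is None else np.round(j,2))
o=robot.get_obs(); Rt=R.from_quat(np.roll(o['ee_rot'],-1)).as_matrix(); h=o['ee_pos']-Rt[:,2]*17-HINGE
print('handle rel',(h@IX).round(1),h[2].round(1),np.hypot(h@IX,h[2]),'ang',np.arctan2(h[2],-(h@IX))-np.arctan2(41,105),'tool tilt',np.arccos(-Rt[2,2]))
a=0.2; p,q=tcp_lid(a,'str',1,1,17); print((np.array(p)-o['ee_pos']).round(1))
robot.move_straight(p,q,vel=30)
o=robot.get_obs(); print('err',(o['ee_pos']-p).round(1),'F',(o['wrist_force']@lidR(a)).round(1),o['finger_gap'],o['clock'])
snap('side','side7.png')
E
python3 -c "
import cv2,numpy as np
s=cv2.imread('pics/side7.png')
cv2.imwrite('pics/c9.png',cv2.resize(s[120:220,260:360],None,fx=6,fy=6,interpolation=cv2.INTER_CUBIC))"
```

```text
0.2 [ 0.12  0.55  1.3  -0.11  1.46 -0.54]
0.4 [ 0.18  0.69  1.06 -0.19  1.74 -0.5 ]
0.6 [ 0.22  0.86  0.8  -0.28  2.02 -0.51]
handle rel -96.9 58.8 113.37980119786816 ang 0.17335565944095832 tool tilt 0.18963097284164634
[1.5 1.3 2.2]
err [-0.4 -0.3 -0.5] F [ 1.9 -1.5 -6.5] 12.459812468122632 21.5917
```

View pics/c9.png

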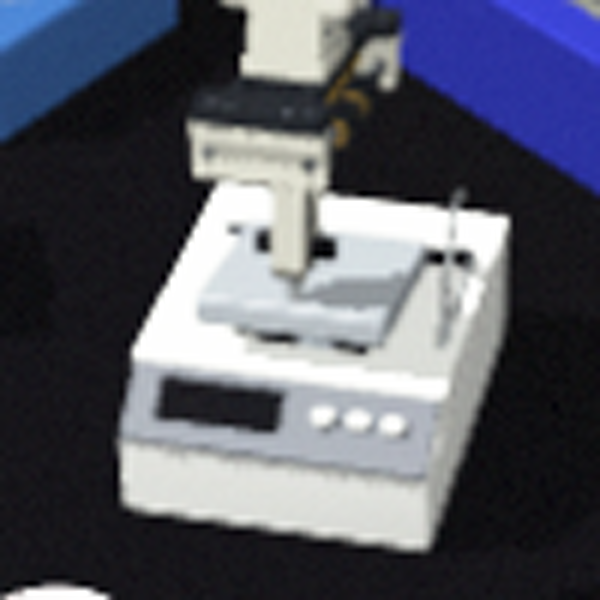

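The load is back to the spring force (~6.5 N), the lid is at about 0.2 and still centred in the grip. Continuing.

```bash
python3 - <<'E'
from h import *
A=0.585
for a in np.linspace(.2,A,7)[1:]:
    p,q=tcp_lid(a,'str',1,1,17); robot.move_straight(p,q,vel=45)
    o=robot.get_obs(); f=o['wrist_force']; L=lidR(a)
    print(round(a,3),'err',(o['ee_pos']-p).round(1),'F',(f@L).round(1),round(float(o['finger_gap']),1),o['clock'])
    if np.linalg.norm(f)>25 or o['finger_gap']<8: break
robot.pause(.3)
for n in('side','top'): np.savez('pics/%s8.npz'%n,**snap(n,n+'8.png'))
o=robot.get_obs();Rt=R.from_quat(np.roll(o['ee_rot'],-1)).as_matrix(); h=o['ee_pos']-Rt[:,2]*17-HINGE
print('ang',np.arctan2(h[2],-(h@IX))-np.arctan2(41,105),'r',np.hypot(h@IX,h[2]),112.7,'tilt',np.arccos(-Rt[2,2]))
E
python3 -c "
import cv2,numpy as np
s=cv2.imread('pics/side8.png');t=cv2.imread('pics/top8.png')
cv2.imwrite('pics/c10.png',np.hstack([cv2.resize(s[120:220,260:360],None,fx=4,fy=4,interpolation=cv2.INTER_CUBIC),cv2.resize(t[130:230,230:330],None,fx=4,fy=4,interpolation=cv2.INTER_CUBIC)]))"
```

```text
0.264 err [-0.3 -0.2 -0.3] F [-0.5 -0.9 -6.6] 13.3 21.9417
0.328 err [-0.4 -0.3 -0.3] F [-1.5 -0.6 -6.9] 12.7 22.2417
0.392 err [-0.4 -0.3 -0.3] F [-2.3 -0.9 -6.5] 12.8 22.5417
0.457 err [-0.4 -0.4 -0.3] F [-3.  -0.7 -7.5] 13.0 22.8417
0.521 err [-0.5 -0.4 -0.3] F [-3.1 -0.6 -6.7] 13.3 23.1417
0.585 err [-0.5 -0.4 -0.2] F [-2.5  0.  -6.8] 13.3 23.4417
ang 0.579823944483541 r 112.90779425416416 112.7 tilt 0.5831977278123384
```

View pics/c10.png

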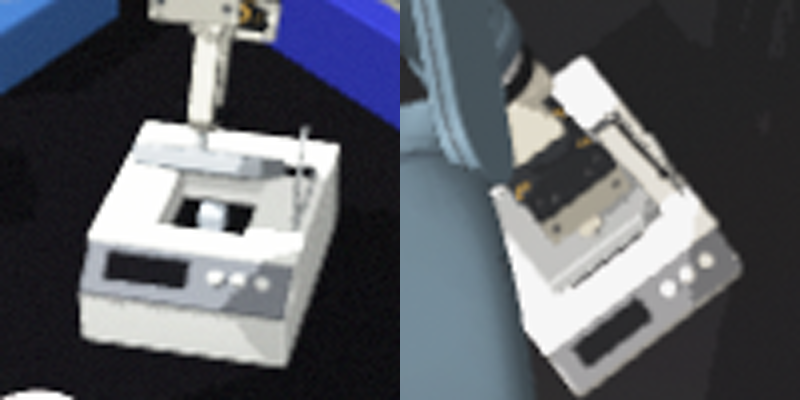

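The lid is up, with the pointer still at crop px (670,165) in the top view. Cross-checking the lid angle by plane fit and corner pixels, and the pointer for movement.

```bash
cat > m6.py <<'E'
import sys
from h import *
k=sys.argv[1]
S={n:dict(np.load('pics/%s%s.npz'%(n,k))) for n in('side','top')}
def lp(a,x,y,z): return HINGE+y*IYv+(-x*np.cos(a)+z*np.sin(a))*IX+(z*np.cos(a)+x*np.sin(a))*IZ
for n in S:
    P=cloud(S[n])[125:225,230:350].reshape(-1,3); d=P-HINGE; Q=np.c_[d@IX,d@IYv,d[:,2]]
    q=Q[(abs(Q[:,1])<50)&(Q[:,0]<-8)&(Q[:,0]>-115)]
    a0=.585
    for _ in range(4):
        h=q[:,0]*np.sin(a0)+q[:,2]*np.cos(a0); x=-(q[:,0]*np.cos(a0)-q[:,2]*np.sin(a0)); m=(abs(h-9)<6)&(x>10)&(x<117)
        c=np.polyfit(x[m],h[m],1); a0=a0+np.arctan(c[0])
    print(n,'lid plane angle',round(a0,3),m.sum(),'offset',c[1].round(1))
    for a in(.54,.58,.62): print('  ',a,'top-front corners y-55,+55',proj(S[n],lp(a,120,-55,9)).round(1),proj(S[n],lp(a,120,55,9)).round(1),'bottom',proj(S[n],lp(a,120,-55,-9)).round(1))
print(S['side']['color'].mean(2).astype(int)[157:168,327:341])
print(S['top']['color'].mean(2).astype(int)[167:179,288:302])
s=cv2.cvtColor(S['side']['color'],4)[145:180,290:340]; t=cv2.cvtColor(S['top']['color'],4)[155:205,255:305]
cv2.imwrite('pics/z%s.png'%k,np.hstack([cv2.resize(s,(500,350),interpolation=cv2.INTER_NEAREST),cv2.resize(t,(300,300),interpolation=cv2.INTER_NEAREST)[:350] if 0 else cv2.copyMakeBorder(cv2.resize(t,(300,300),interpolation=cv2.INTER_NEAREST),0,50,0,0,0)]))
E
python3 m6.py 8
```

```text
side lid plane angle 0.421 29 offset 14.4
   0.54 top-front corners y-55,+55 [324.7 160.5] [292.4 156.5] bottom [324.1 165.9]
   0.58 top-front corners y-55,+55 [324.8 159. ] [292.6 155. ] bottom [324.2 164.5]
   0.62 top-front corners y-55,+55 [325.  157.6] [292.8 153.6] bottom [324.4 163. ]
top lid plane angle 0.573 276 offset 9.1
   0.54 top-front corners y-55,+55 [294.8 180.9] [267.3 201.9] bottom [296.8 184.1]
   0.58 top-front corners y-55,+55 [294.2 180. ] [266.7 201. ] bottom [296.3 183.3]
   0.62 top-front corners y-55,+55 [293.6 179. ] [265.9 200.1] bottom [295.8 182.5]
[[254 253 254 253 254 253 254 250 233 249 253 254 254 254]
 [250 253 253 253 253 253 253 243 210 249 253 254 254 254]
 [201 218 226 232 250 253 253 238 196 248 253 253 253 253]
 [118 120 117 130 221 245 252 237 226 245 250 253 254 253]
 [110 110 113 111 123 149 191 188 183 177 184 226 251 253]
 [109 111 110  99  63  36  29 138 117  44  54 121 235 252]
 [112 110 111 116  84  35  22 150 118  26  55 119 207 250]
 [133 152 160 181 188 179 165 172 181 143 112 143 199 235]
 [194 203 207 214 217 219 192 172 201 205 172 170 205 212]
 [216 218 219 217 217 219 180 169 206 204 179 196 213 197]
 [216 217 218 219 217 217 177 167 205 185 156 198 218 193]]
[[189 117  59 130 197 215 190 112  42  35  34  34  35  35]
 [222 189 116  70 136 200 216 153  67  34  34  33  34  33]
 [222 222 189 117  81 146 182 176 109  42  35  33  34  35]
 [222 222 222 190 118  85 140 192 144  71  41  34  35  35]
 [221 222 221 222 190 119  86 146 143 110  65  35  36  34]
 [218 221 221 221 222 190 105  57 114 135  91  41  35  35]
 [195 218 222 222 221 221 150  62  40 115 108  87  57  36]
 [150 199 219 222 222 222 192 136 112 118 116 138 108  56]
 [149 170 204 219 222 221 221 206 195 169 124 143 139  88]
 [146 161 173 212 222 222 222 221 221 199 149 116 149 157]
 [160 188 180 201 219 222 222 222 222 222 201 158 174 229]
 [184 192 195 184 201 219 222 222 222 232 235 228 180 236]]
```

View pics/z8.png

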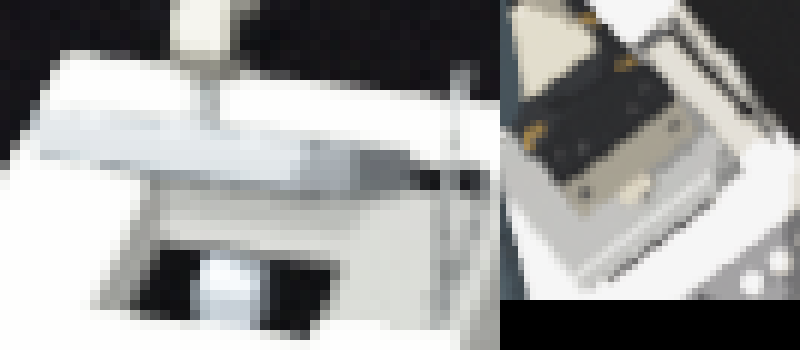

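Run:
```python
import sys; sys.argv=['x','8']
from h import *
S={n:dict(np.load('pics/%s8.npz'%n)) for n in('side','top')}
def lp(a,x,y,z): return HINGE+y*IYv+(-x*np.cos(a)+z*np.sin(a))*IX+(z*np.cos(a)+x*np.sin(a))*IZ
for a in(.54,.56,.58,.60,.62):
    out=[]
    for z in(9,-9):
        q=np.array([proj(S['side'],lp(a,r,-55,z)) for r in np.arange(0,121,2)]); o=np.argsort(q[:,0]); out.append(np.interp(328,q[o,0],q[o,1]))
    # front face edges at y=-20..: column 315
    fr=[]
    for z in(9,-9):
        q=np.array([proj(S['side'],lp(a,120,y,z)) for y in np.arange(-55,56,2)]); o=np.argsort(q[:,0]); fr+=[np.interp(c,q[o,0],q[o,1]) for c in(300,316,322)]
    print(a,np.round(out,2),'front',np.round(fr,2))
g=S['side']['color'].mean(2).astype(int)
for c in(300,316,322,328): print(c,g[148:168,c])
# top: front edge
```

```text
0.54 [159.8  164.91] front [157.43 159.41 160.15 162.9  164.92 165.67]
0.56 [159.45 164.62] front [156.7  158.67 159.41 162.18 164.18 164.94]
0.58 [159.08 164.33] front [155.96 157.93 158.67 161.45 163.45 164.2 ]
0.6 [158.71 164.03] front [155.23 157.19 157.93 160.72 162.72 163.47]
0.62 [158.32 163.72] front [154.5  156.46 157.19 159.99 161.98 162.73]
300 [ 24  20 106 247 254 253 253 248 235 233 231 230 231 174 245 254 253 254
 254 253]
316 [ 19  16  16  19 106 247 253 253 254 241 227 233 232 230 228 161 158 189
 187 203]
322 [ 24  19  22  23  25 206 251 254 254 254 229 174 179 173 169 164 141 169
 189 187]
328 [ 22  21  20  22  23  22 243 254 254 253 253 218 120 110 111 110 152 203
 218 217]
```

All estimates agree: lid 0.57–0.60 (FK 0.58, top plane fit 0.573, side-face edges 0.578, front edges ~0.595), pointer 0.583 and unmoved. Last look at the bench and lamp, then I'll hand in.

```bash
python3 - <<'E'
from h import *
a=robot.get_obs(); robot.pause(.6); o=robot.get_obs()
print('drift',(o['ee_pos']-a['ee_pos']).round(2),o['wrist_force'].round(1),o['finger_gap'],o['clock'])
t=snap('top','top9.png'); s=snap('side','side9.png')
s0=dict(np.load('pics/side0.npz'));t0=dict(np.load('pics/top0.npz'))
d=np.hstack([cv2.resize(x,(400,250)) for x in(t['color'],s['color'])])
e=np.hstack([cv2.resize(cv2.absdiff(x['color'],y['color']),(400,250)) for x,y in((t,t0),(s,s0))])
cv2.imwrite('pics/fin.png',np.vstack([d,e])[:,:,::-1])
E
sed -i "s/S={n:dict(np.load('pics\/%s4.npz'%n)) for n in('side','top')}/S={n:robot.snapshot(n) for n in('side','top')}/" m4.py; python3 m4.py
```

```text
drift [ 0.01 -0.01 -0.04] [-4.  -2.9 -5.8] 12.787307265389089 24.4417
top 238 x [-46.3 -42.1  65.9  67.6] y bar -11.7 12.5 y head -22.1 21.4 z med 25.4
   plane [-3.0000e-03  4.0000e-03  2.5496e+01]
side 311 x [-48.2 -44.4  62.   65.8] y bar -13.8 16.9 y head -23.4 22.5 z med 26.2
   plane [-1.0000e-03  1.0000e-03  2.6107e+01]
```

View pics/fin.png

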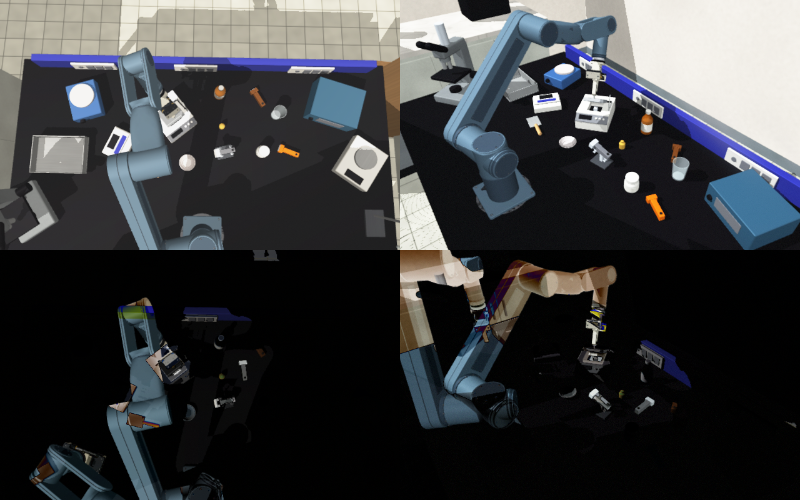

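The difference images show only the arm, shadows, the lid and the lamp (old and new place) as changed. Nothing else on the bench moved.

```bash
python3 -c "
from bench import robot
print(robot.finish_job(), robot.get_obs()['clock'])"
```

```text
the job is handed in; nothing more can be done
the job is handed in; nothing more can be done
```

The job is handed in. The grey lamp lies on the sloped rest, and the gripper is holding the photometer lid open in line with the pointer. The clock read about 25 s at my last check.

- **Lamp:** I laid it on the seat with its head at the upper end, between the ears, and let go while the lid was still shut. At the end it lay flush with the slope, about 3 mm along and 1 mm across from the seat's origin.
- **Lid:** I lifted it by the crossbar. My estimates of its angle are 0.58 rad from the arm's pose, 0.573 from the plane fit in the top view, about 0.578 from the side-face edges and about 0.595 from the front edge. The pointer is at about 0.583 and its pixels did not move. The pose drifted less than 0.05 mm over 0.6 s while holding the lid.
- **Failed or disagreed:**
    - **Wrong arc at the start:** a sign error in my handle path made the first part of the lift pull on the handle with about 57 N at the wrist. My check stopped it, I corrected the path, and the load fell back to the lid's spring force. The grip held.
    - **Unusable fit:** the side-view plane fit of the lid gave 0.421 rad from only 29 points on a barely visible face, so I discarded it.
- **Other things on the bench:** before-and-after pictures show that nothing else in view moved.

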